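# Swap two control units in the test rack and fit its upper tier

### The arm

A 6-joint arm with a two-finger parallel gripper is mounted at the origin on the work surface. World frame = base frame: x ahead of the robot, y to its left, z up, the work surface at z = 0. Lengths are in m, angles in rad, forces in N, time in s.
With the tool pointing down it reaches from about 0.3 to 0.875 m from the base axis. Payload 6.4 kg.
Tool frame: the origin (TCP) lies at the very end of the fingers, on their centre line; the grasp point (between the pads) lies 19 mm behind it; z points along the fingers, y is the line along which they close (so a half turn about z gives the same grasp; the last joint's range is limited). The gripper opens to 88 mm and grips with 3 to 60 N. Pads are 18 mm wide; open, the fingers measure 123 mm over their backs; the gripper's body (75 mm by 187 mm) begins 45 mm behind the grasp point.
Start: joints at [0.935, 0.181, 1.607, -0, 1.354, -0.206], TCP at [0.24, 0.523, 0.239] pointing down, gripper open.
Joint ranges: [-2.99, 2.99], [-0.89, 2.07], [0.3, 2.58], [-1.14, 4.28], [0, 2.63], [-3.12, 3.12]. Speed limits (rad/s): [2.57, 2.57, 3.01, 3.14, 3.14, 3.14].

### API

Orientations are given as a unit quaternion [w, x, y, z].
In Python, from plant import bot gives the robot as it stands.
- The arm moves only by the shell command python3 -m inch 'ROWS'. ROWS is JSON, a list of rows, each an object with "turn": the turn, a rotation vector about the world's x, y, z in rad, a list of three; "travel": the shift along the world's x, y, z in m, a list of three; "hand": the opening, from -1 (shut) to 1 (fully open), so that 0 is half open. In form: [{"turn": [wx, wy, wz], "travel": [x, y, z], "hand": hand}, ...]. A call has exactly 8 rows; each row is the pose to reach, as a shift and turn from the pose commanded when the call began; what a row does not reach only later rows make up. A row lasts 1/12 s, in which the tool goes at most 41.7 mm and 7.16 degrees, less where a joint would pass 70% of its speed; a pose out of reach is approached as far as the arm can. A call with a gripper value outside its range is refused whole. The fingers move at their own pace and stop on an object; the grip force is fixed at half the most. Time passes only in rows, so rows that repeat a pose let the fingers close, or fill a call up. It gives the time, the measured TCP pose, the force, the opening and the grip force at its end, in the units of the state.
- bot.state(): the state, without advancing time (a new reading comes with each control period).
- bot.capture(name): name is "scene" or "top" or "wrist"; returns (picture, depth): 480x640x3 uint8, red, green, blue; 480x640 float32, m along the optical axis (not along the pixel's ray), 0 where there is no reading.
- bot.camera_model(name): a dict with "intrinsics" (3x3 intrinsics, pixels), "R" (3x3) and "t" (3): a world point X has camera coordinates R X + t. Camera axes: x right, y down, z forward; pixel columns grow to the right and rows downward; lengths in m; the calibration is good to about 2 mm. A picture is of the moment at which its call begins: read the wrist's pose just before it. camera_model takes no time and is no camera call; for the wrist camera it gives the pose at the moment of the call.
- bot.hand_in(): hands the job in; it is judged then, once.
The state is a dict: "time_s": time; "qpos": joint angles; "qd": joint speeds; "tau": joint torques, N m; "tcp_pos": TCP position; "tcp_rot": TCP orientation; "ft_force": force on the tool from outside, world axes, zero at the start; "ft_torque": the same for the moment, N m; "grip_width": finger opening in m; "grip_force": force on a finger pad.
Only numpy, scipy, OpenCV 4.12 (cv2) and the standard library are available. Lean on these libraries where they do the work, as an engineer would, in place of code of your own. Each camera call takes 0.05 s, during which the arm holds its last target. There are 200 camera calls.

### The job

The red and the blue control unit stand on each other's plates in the test rack: swap them, parking one of them on the green mat on the way, so that each stands squarely in the middle of the plate of its own colour. Then set the white upper tier on the rack, all four corner holes over the posts and down flat on their shoulders, and last stand the yellow unit squarely in the middle of the tier's yellow field. Keep the units upright and leave the orange cup and the black dial box where they are.

Things in the scene. Friction and masses are not known exactly. Their poses are not given: they have to be found in the camera images.
- red_unit_c (a point): Red control unit: a flat box 50 mm wide (its x) by 80 mm long (its y) by 24 mm high (z up), about 0.2 kg, grey metal with a red lid; grip it across the 50 mm. The point is its centre, 12 mm above its underside. The two ends count as the same way round.
- blue_unit_c (a point): Blue control unit: a flat box 50 mm wide (its x) by 80 mm long (its y) by 24 mm high (z up), about 0.2 kg, grey metal with a blue lid; grip it across the 50 mm. The point is its centre, 12 mm above its underside. The two ends count as the same way round.
- yellow_unit_c (a point): Yellow control unit: a flat box 50 mm wide (its x) by 80 mm long (its y) by 24 mm high (z up), about 0.2 kg, grey metal with a yellow lid; grip it across the 50 mm. The point is its centre, 12 mm above its underside. The two ends count as the same way round. It starts on the bench.
- deck_grip (a point): Upper tier: loose white plate 130 (its x) x 280 (y) x 5 mm, 0.4 kg. In its middle a black handle bar 14 mm thick (x), 56 long (y), 22 to 38 mm above the plate's underside; pinch its 14 mm. Point: middle of the bar, 30 mm above the underside. From the point: four 13 mm holes at x +-50, y +-125; yellow field 70 x 90 mm centred at x 0, y +85, 25 mm lower. Fits the rack either way round.
- rack: Fixed test rack: grey base 140 (its x) x 290 (y) x 6 mm on the bench; origin: centre of its underside. Four posts at x +-50, y +-125 mm: 18 mm thick up to a shoulder 42 mm above the bench, then a pointed 8 mm pin up to 60 mm. The seated tier's underside lies 42 mm above the bench, middle over middle.
- red_bay: Fixed red plate on the rack's base, 70 (its x) x 100 (y) x 2 mm, at one of two places 55 mm either side of the rack's middle along the rack's y. Origin: centre of its underside, 6 mm above the bench; a unit stands on its top, 8 mm above the bench, long side along its y.
- blue_bay: Blue plate in the rack, the same as the red one, at the other place.
- park: Green parking mat with a thin black line round it, fixed on the bench, 90 mm (x) by 120 mm (y) by 3 mm thick; origin at the centre of its underside, on the bench.
- cup: Orange plastic cup, 72 mm wide, 55 mm high; origin at the centre of its underside. To be left alone.
- dial: Black rotary dial box, 55 by 55 by 30 mm with a metal knob up to 50 mm; origin at the centre of its underside. To be left alone.
Not all that is in view belongs to the job. Leave any turquoise look-alike of the part that bears blue_unit_c alone. There is more than one size of the park; the job needs the smaller.

How it is judged:
By the outcome, as a careful person would: the job done as asked, in the order asked, and still so for the second after the job is handed in, with the robot touching nothing.
It also fails if it takes over 128 s, if anything falls off the work surface, if the arm or the gripper's body presses on something with over 40 N, if the wrist force passes 120 N, or if a joint passes its speed limit or range.

## Working session

There is one attempt and no reset: what is moved stays moved. The work goes in short steps, Python scripts to look and compute and a shell command to move; the robot and the scene stay as the last step left them, time stands still between calls to the robot, and variables do not carry over. Pictures are saved under pics/ and viewed, at most 14 in all, crops included, and the job is handed in when it is done.

```bash
mkdir -p pics; ls; python3 - <<'E'
from plant import bot
import cv2,numpy as np
s=bot.state();print(s['time_s'],s['tcp_pos'],s['tcp_rot'],s['grip_width'])
for n in('top','scene'):
    p,d=bot.capture(n);cv2.imwrite(f'pics/{n}0.png',p[:,:,::-1]);np.save(f'pics/{n}0.npy',d)
    m=bot.camera_model(n);print(n,m['intrinsics'],m['R'],m['t'])
E
```

```text
pics
0.0 [0.23925639 0.52230581 0.23784242] [-3.52442860e-04  2.13247713e-01  9.76997800e-01 -7.66835438e-04] 0.0880948820264026
top [[502.90823197   0.         314.91621269]
 [  0.         502.90823197 245.02235365]
 [  0.           0.           1.        ]] [[-0.02937058 -0.99935043 -0.02088268]
 [-0.98623653  0.03237329 -0.16214028]
 [ 0.162711    0.01583311 -0.98654673]] [-0.03812406  0.55632904  0.9530865 ]
scene [[484.87047991   0.         315.6394496 ]
 [  0.         484.87047991 235.24162571]
 [  0.           0.           1.        ]] [[ 0.20327335  0.97911022 -0.00480802]
 [ 0.7819268  -0.16528761 -0.60105781]
 [-0.58929655  0.11841951 -0.79919109]] [-0.02897711 -0.40194699  1.30730892]
```

View pics/top0.png

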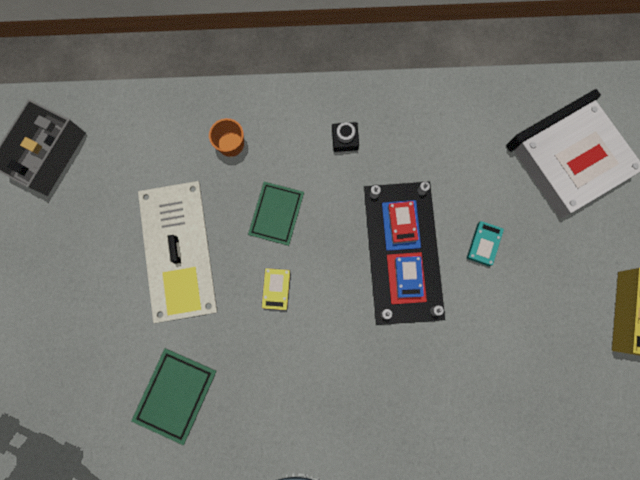

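View pics/scene0.png

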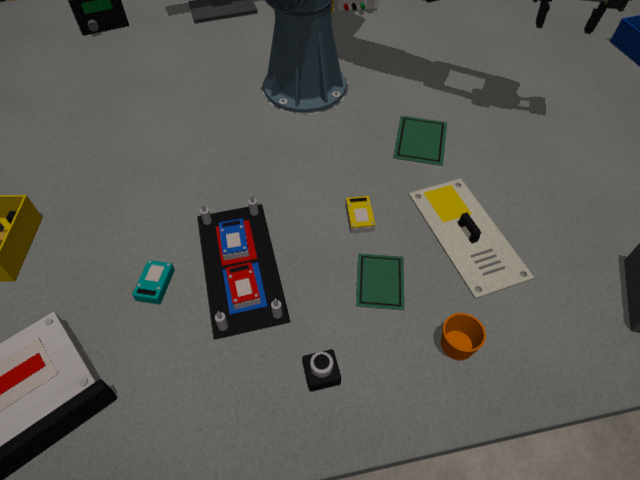

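Top view: red unit (403,222) sits on the blue plate and blue unit (409,277) on the red plate. Yellow unit is at (276,288) and the tier's handle at (174,250). The turquoise look-alike (485,244) is to be left alone. There are two green mats, (276,212) and (175,395); I'll measure both to tell which is the smaller.

```bash
cat >h.py <<'E'
import numpy as np,cv2
from plant import bot
def ray(m,uv,z):
    K=np.array(m['intrinsics']);R=np.array(m['R']);t=np.array(m['t'])
    uv=np.atleast_2d(np.asarray(uv,float));d=np.c_[uv,np.ones(len(uv))]@np.linalg.inv(K).T@R
    c=-R.T@t;return (c+d*((z-c[2])/d[:,2])[:,None])
def proj(m,X):
    x=np.atleast_2d(X)@np.array(m['R']).T+np.array(m['t']);x=x@np.array(m['intrinsics']).T;return x[:,:2]/x[:,2:]
HSV={'red':[((0,140,90),(6,255,255)),((174,140,90),(180,255,255))],'blue':[((104,130,80),(125,255,255))],
'yellow':[((22,120,120),(34,255,255))],'green':[((60,90,40),(82,255,255))],'white':[((10,0,150),(60,60,255))]}
def blobs(p,col,amin=150):
    h=cv2.cvtColor(p,cv2.COLOR_RGB2HSV);k=sum(cv2.inRange(h,np.array(a),np.array(b)) for a,b in HSV[col])
    cs,_=cv2.findContours(k,cv2.RETR_EXTERNAL,cv2.CHAIN_APPROX_NONE)
    return sorted([c for c in cs if cv2.contourArea(c)>amin],key=cv2.contourArea,reverse=True)
def rect(m,c,z):
    w=ray(m,c[:,0,:],z)[:,:2];(x,y),(a,b),t=cv2.minAreaRect((w*1000).astype(np.float32))
    if a>b:a,b,t=b,a,t+90   # t = direction of short side, deg
    t=(t+90)%180-90
    return np.round([x,y,a,b,t],1)
E
python3 - <<'E'
from h import *
for n in('top','scene'):
    p=cv2.imread(f'pics/{n}0.png')[:,:,::-1].copy();d=np.load(f'pics/{n}0.npy');m=bot.camera_model(n)
    for c,z in(('red',.032),('blue',.032),('yellow',.024),('green',.003),('white',.005)):
        for b in blobs(p,c):
            u=b[:,0].mean(0).round();print(n,c,u,rect(m,b,z))
m=bot.camera_model('top')
print('pins top guess',ray(m,[(375,188),(425,185),(387,313),(438,310)],.058).round(4)[:,:2])
E
```

```text
top red [403. 222.] [ 599.2 -233.8   48.8   78.9  -85.8]
top red [406. 279.] [ 485.7 -233.9   70.7   99.9  -87.4]
top red [587. 159.] [ 717.1 -616.    28.2   79.5   28.6]
top blue [409. 277.] [ 487.6 -239.7   48.7   78.4  -89.4]
top blue [402. 227.] [ 593.  -229.9   70.7  100.1  -87.6]
top yellow [181. 291.] [474.7 216.   65.6  85.3 -81.9]
top yellow [276. 289.] [472.   25.8  49.1  78.9  84. ]
top yellow [637. 312.] [ 409.1 -680.2   11.4  166.8   82.4]
top green [174. 396.] [268.6 234.3 113.4 152.   65.3]
top green [276. 213.] [632.8  25.3  86.8 116.6  73. ]
top white [176. 252.] [560.8 233.7 131.7 281.6 -82. ]
top white [578. 155.] [ 734.7 -624.8  176.6  187.4   28.5]
top white [485. 248.] [ 544.2 -402.4   25.4   34.    67.5]
top white [277. 283.] [486.6  27.5  26.3  35.   84. ]
scene red [242. 283.] [ 600.  -234.5   48.6   80.5  -86.1]
scene red [ 20. 373.] [ 698.3 -612.6   29.7   73.7   28.6]
scene red [235. 246.] [ 505.4 -236.6   67.9   97.4  -87.7]
scene blue [232. 236.] [ 488.  -241.    48.9   80.5  -89.3]
scene blue [245. 292.] [ 611.7 -232.3   67.9   97.7  -87.6]
scene yellow [447. 203.] [489.2 211.4  67.9  88.  -82.1]
scene yellow [360. 211.] [472.4  26.2  49.2  80.4  84. ]
scene yellow [ 11. 215.] [ 340.7 -682.7   50.2  153.2  -80.3]
scene green [380. 282.] [632.5  25.   88.6 118.6  73.1]
scene green [421. 140.] [267.8 233.7 114.4 153.9  65.3]
scene green [96.  5.] [-552.9 -577.3   69.    86.8    9.8]
scene white [471. 239.] [558.6 233.  126.9 276.1 -82. ]
scene white [507. 257.] [628.9 283.9  42.9  61.5  85.8]
pins top guess [[ 0.6638 -0.1785]
 [ 0.6664 -0.278 ]
 [ 0.4167 -0.1894]
 [ 0.4194 -0.2867]]
```

```bash
python3 - <<'E'
import cv2
p=cv2.imread('pics/top0.png')
cv2.imwrite('pics/crop1.png',cv2.resize(p[170:335,350:510],None,fx=3.6,fy=3.6,interpolation=2))
cv2.imwrite('pics/crop2.png',cv2.resize(p[170:450,125:310],None,fx=2.1,fy=2.1,interpolation=2))
E
```

```text
(no output)
```

View pics/crop1.png

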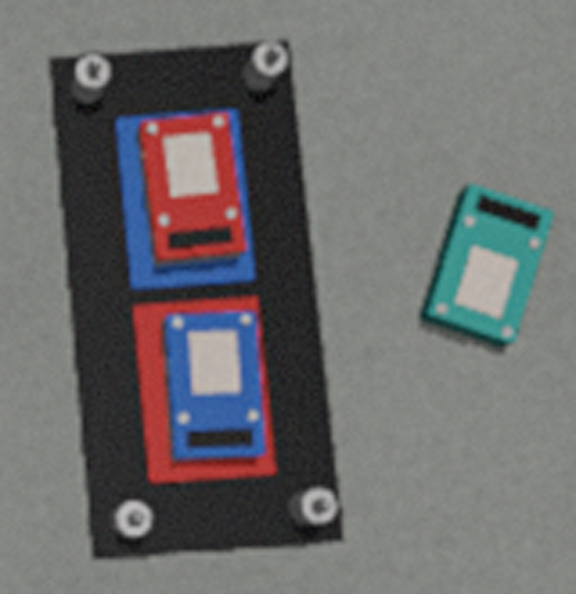

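View pics/crop2.png

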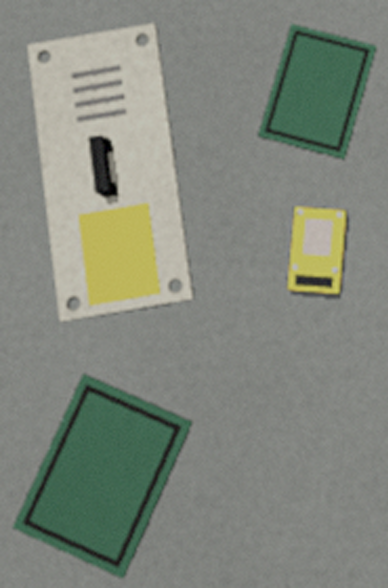

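Lower mat (175,395) measures 114×153 mm; the upper mat (276,212) measures about 88×118 mm, so that's the smaller one and the right one for parking. The turquoise unit at (485,244) is the look-alike, and the true blue unit (409,277) is in the rack on the red plate. Next I'll move above the red unit.

```bash

python3 -m inch '[{"turn":[0,0,0.02],"travel":[0.01,-0.021,0],"hand":1},{"turn":[0,0,0.04],"travel":[0.025,-0.052,0],"hand":1},{"turn":[0,0,0.06],"travel":[0.041,-0.086,0],"hand":1},{"turn":[0,0,0.08],"travel":[0.057,-0.12,0],"hand":1},{"turn":[0,0,0.1],"travel":[0.073,-0.153,0],"hand":1},{"turn":[0,0,0.12],"travel":[0.089,-0.187,0],"hand":1},{"turn":[0,0,0.14],"travel":[0.105,-0.22,0],"hand":1},{"turn":[0,0,0.16],"travel":[0.12,-0.252,0],"hand":1}]'
python3 -m inch '[{"turn":[0,0,0.02],"travel":[0.016,-0.033,0],"hand":1},{"turn":[0,0,0.04],"travel":[0.032,-0.067,0],"hand":1},{"turn":[0,0,0.06],"travel":[0.048,-0.1,0],"hand":1},{"turn":[0,0,0.08],"travel":[0.064,-0.134,0],"hand":1},{"turn":[0,0,0.1],"travel":[0.08,-0.168,0],"hand":1},{"turn":[0,0,0.12],"travel":[0.095,-0.2,0],"hand":1},{"turn":[0,0,0.15],"travel":[0.108,-0.227,0],"hand":1},{"turn":[0,0,0.17],"travel":[0.12,-0.252,0],"hand":1}]'
python3 -m inch '[{"turn":[0,0,0.03],"travel":[0.016,-0.033,-0.01],"hand":1},{"turn":[0,0,0.06],"travel":[0.034,-0.071,-0.02],"hand":1},{"turn":[0,0,0.09],"travel":[0.051,-0.107,-0.03],"hand":1},{"turn":[0,0,0.12],"travel":[0.068,-0.143,-0.035],"hand":1},{"turn":[0,0,0.14],"travel":[0.085,-0.178,-0.04],"hand":1},{"turn":[0,0,0.16],"travel":[0.1,-0.21,-0.04],"hand":1},{"turn":[0,0,0.173],"travel":[0.112,-0.235,-0.04],"hand":1},{"turn":[0,0,0.173],"travel":[0.12,-0.252,-0.04],"hand":1}]'
cat >>h.py <<'E'
def st():
    s=bot.state();w,x,y,z=s['tcp_rot'];yx,yy=2*(x*y-w*z),1-2*(x*x+z*z)
    print('t',round(s['time_s'],2),'tcp',np.round(s['tcp_pos']*1000 if hasattr(s['tcp_pos'],'shape') else np.array(s['tcp_pos'])*1000,1),'yaw_y',round(np.degrees(np.arctan2(yy,yx)),2),'w',round(s['grip_width']*1000,1),'gf',round(float(np.max(s['grip_force'])),1),'F',np.round(s['ft_force'],1))
def look(n,name,cols):
    m=bot.camera_model(n);p,d=bot.capture(n);cv2.imwrite(f'pics/{name}.png',p[:,:,::-1])
    for c,z in cols:
        for b in blobs(p,c): print(n,c,z,b[:,0].mean(0).round(),rect(m,b,z))
    return m,p
E
python3 - <<'E'
from h import *
st();look('wrist','w1',[('red',.032),('blue',.032),('red',.008),('blue',.008)]);st()
E
```

```text
time_s: 0.77
tcp_pos: [0.3598, 0.2689, 0.2385]
tcp_rot: [-0.0, 0.134, 0.991, -0.0]
ft_force: [-0.0, 0.4, -0.5]
grip_width: 0.0881
grip_force: 0.0
time_s: 1.43
tcp_pos: [0.4799, 0.0167, 0.2384]
tcp_rot: [-0.0, 0.05, 0.999, -0.0]
ft_force: [0.6, 0.3, 0.8]
grip_width: 0.088
grip_force: 0.0
time_s: 2.1
tcp_pos: [0.5999, -0.2362, 0.1977]
tcp_rot: [-0.0, -0.036, 0.999, 0.0]
ft_force: [0.4, 1.0, 0.2]
grip_width: 0.088
grip_force: 0.0
t 2.1 tcp [ 599.9 -236.2  197.7] yaw_y 94.13 w 88.0 gf 0.0 F [0.4 1.  0.2]
wrist red 0.032 [330.  70.] [ 491.5 -239.8   67.2   93.7  -87.6]
wrist red 0.032 [323. 224.] [ 601.7 -238.7   49.2   80.   -86.4]
wrist blue 0.032 [325.  66.] [ 489.7 -243.4   45.4   77.3  -89.4]
wrist blue 0.032 [325. 203.] [ 593.5 -236.1   68.3   94.1  -87.5]
wrist red 0.008 [330.  70.] [ 488.6 -239.6   72.3  100.9  -87.6]
wrist red 0.008 [323. 224.] [ 607.3 -238.4   52.9   86.2  -86.4]
wrist blue 0.008 [325.  66.] [ 486.7 -243.4   49.    83.2  -89.4]
wrist blue 0.008 [325. 203.] [ 598.6 -235.6   73.5  101.4  -87.5]
t 2.15 tcp [ 600.5 -238.5  197.9] yaw_y 94.01 w 88.3 gf 0.0 F [-1.9 -1.8  1.3]
```

View pics/w1.png

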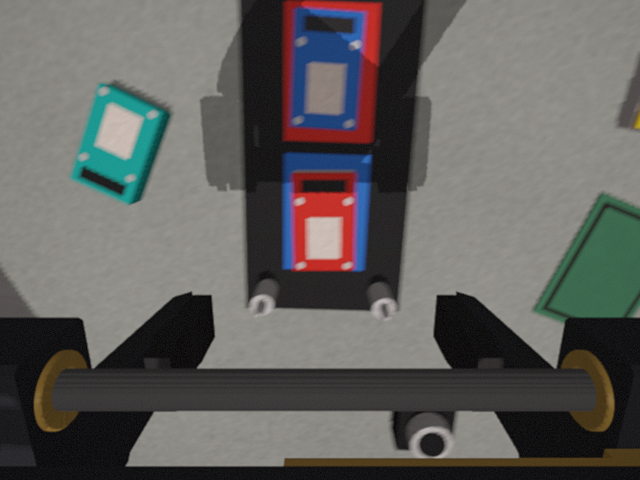

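The wrist view shows the red unit (323,222) on the blue plate, with the blue unit on red at (325,66) and the fingers straddling the view. The arm was still moving during that capture, so I'll settle and take one more look.

```bash

python3 -m inch '[{"turn":[0,0,0],"travel":[0,0,0],"hand":1},{"turn":[0,0,0],"travel":[0,0,0],"hand":1},{"turn":[0,0,0],"travel":[0,0,0],"hand":1},{"turn":[0,0,0],"travel":[0,0,0],"hand":1},{"turn":[0,0,0],"travel":[0,0,0],"hand":1},{"turn":[0,0,0],"travel":[0,0,0],"hand":1},{"turn":[0,0,0],"travel":[0,0,0],"hand":1},{"turn":[0,0,0],"travel":[0,0,0],"hand":1}]' >/dev/null
python3 - <<'E'
from h import *
st();look('wrist','w2',[('red',.032),('blue',.032),('red',.008),('blue',.008)]);st()
for n in('top','scene'):
    p=cv2.imread(f'pics/{n}0.png')[:,:,::-1].copy();m=bot.camera_model(n)
    for c in('red','blue'):
        for b in blobs(p,c): print(n,c,rect(m,b,.008))
E
```

```text
t 2.82 tcp [ 599.6 -233.   198.9] yaw_y 94.22 w 88.2 gf 0.0 F [-0.1 -0.6 -0.3]
wrist red 0.032 [329.  69.] [ 490.6 -238.2   65.4   93.5  -87.9]
wrist red 0.032 [322. 219.] [ 600.2 -235.    48.3   79.7  -85.8]
wrist blue 0.032 [325.  67.] [ 488.6 -241.2   48.4   78.4  -89.3]
wrist blue 0.032 [324. 202.] [ 592.5 -234.2   66.2   93.4  -87.4]
wrist red 0.008 [329.  69.] [ 487.7 -238.1   70.5  100.7  -87.9]
wrist red 0.008 [322. 219.] [ 605.7 -234.6   52.    85.8  -85.7]
wrist blue 0.008 [325.  67.] [ 485.6 -241.3   52.1   84.4  -89.3]
wrist blue 0.008 [324. 202.] [ 597.5 -233.8   71.3  100.6  -87.4]
t 2.87 tcp [ 599.6 -233.1  198.9] yaw_y 94.21 w 88.2 gf 0.0 F [ 0.2 -0.   0.1]
top red [ 604.1 -237.7   50.    80.8  -85.8]
top red [ 487.9 -237.9   72.4  102.3  -87.4]
top red [ 724.9 -629.1   28.9   81.4   28.6]
top blue [ 489.9 -243.8   49.9   80.3  -89.4]
top blue [ 597.8 -233.7   72.4  102.5  -87.6]
scene red [ 584.7 -235.8   50.1   83.   -86.1]
scene red [ 686.1 -625.7   30.7   76.    28.6]
scene red [ 487.2 -238.    70.   100.4  -87.7]
scene blue [ 469.2 -242.5   50.4   83.   -89.3]
scene blue [ 596.8 -233.5   70.   100.7  -87.6]
```

```bash

python3 -m inch '[{"turn":[0,0,0],"travel":[0,-0.0015,-0.03],"hand":1},{"turn":[0,0,0],"travel":[0,-0.0015,-0.07],"hand":1},{"turn":[0,0,0],"travel":[0,-0.0015,-0.105],"hand":1},{"turn":[0,0,0],"travel":[0,-0.0015,-0.135],"hand":1},{"turn":[0,0,0],"travel":[0,-0.0015,-0.16],"hand":1},{"turn":[0,0,0],"travel":[0,-0.0015,-0.178],"hand":1},{"turn":[0,0,0],"travel":[0,-0.0015,-0.186],"hand":1},{"turn":[0,0,0],"travel":[0,-0.0015,-0.186],"hand":1}]'
python3 -m inch '[{"turn":[0,0,0],"travel":[0,0,0],"hand":0.6},{"turn":[0,0,0],"travel":[0,0,0],"hand":0.3},{"turn":[0,0,0],"travel":[0,0,0],"hand":0},{"turn":[0,0,0],"travel":[0,0,0],"hand":0},{"turn":[0,0,0],"travel":[0,0,0],"hand":0},{"turn":[0,0,0],"travel":[0,0,0],"hand":0},{"turn":[0,0,0],"travel":[0,0,0],"hand":0},{"turn":[0,0,0],"travel":[0,0,0],"hand":0}]'
```

```text
time_s: 3.53
tcp_pos: [0.5981, -0.2339, 0.0104]
tcp_rot: [-0.002, -0.037, 0.999, 0.001]
ft_force: [-0.8, -0.0, -0.0]
grip_width: 0.0882
grip_force: 0.0
time_s: 4.2
tcp_pos: [0.5999, -0.2348, 0.0134]
tcp_rot: [0.0, -0.037, 0.999, -0.0]
ft_force: [-1.2, 0.8, 4.9]
grip_width: 0.0496
grip_force: 30.0
```

Gripped the red unit (49.6 mm, 30 N). Lifting it and carrying it to the mat.

```bash

python3 -m inch '[{"turn":[0,0,0],"travel":[0,0,0.01],"hand":0},{"turn":[0,0,0],"travel":[0,0,0.03],"hand":0},{"turn":[0,0,0],"travel":[0,0,0.06],"hand":0},{"turn":[0,0,0],"travel":[0.002,0.01,0.08],"hand":0},{"turn":[0,0,-0.03],"travel":[0.004,0.03,0.09],"hand":0},{"turn":[0,0,-0.08],"travel":[0.008,0.06,0.09],"hand":0},{"turn":[0,0,-0.13],"travel":[0.012,0.095,0.09],"hand":0},{"turn":[0,0,-0.18],"travel":[0.016,0.13,0.09],"hand":0}]'
python3 -m inch '[{"turn":[0,0,-0.05],"travel":[0.004,0.035,0],"hand":0},{"turn":[0,0,-0.1],"travel":[0.008,0.07,0],"hand":0},{"turn":[0,0,-0.14],"travel":[0.012,0.1,-0.01],"hand":0},{"turn":[0,0,-0.17],"travel":[0.015,0.119,-0.03],"hand":0},{"turn":[0,0,-0.19],"travel":[0.017,0.13,-0.05],"hand":0},{"turn":[0,0,-0.19],"travel":[0.017,0.13,-0.07],"hand":0},{"turn":[0,0,-0.19],"travel":[0.017,0.13,-0.08],"hand":0},{"turn":[0,0,-0.19],"travel":[0.017,0.13,-0.08],"hand":0}]'
python3 -m inch '[{"turn":[0,0,0],"travel":[0,0,0],"hand":0},{"turn":[0,0,0],"travel":[0,0,0],"hand":0},{"turn":[0,0,0],"travel":[0,0,-0.005],"hand":0},{"turn":[0,0,0],"travel":[0,0,-0.01],"hand":0},{"turn":[0,0,0],"travel":[0,0,-0.0142],"hand":0},{"turn":[0,0,0],"travel":[0,0,-0.0142],"hand":0},{"turn":[0,0,0],"travel":[0,0,-0.0142],"hand":0},{"turn":[0,0,0],"travel":[0,0,-0.0142],"hand":0}]'
```

```text
time_s: 4.87
tcp_pos: [0.6153, -0.104, 0.1032]
tcp_rot: [0.0, 0.055, 0.998, -0.0]
ft_force: [0.1, 1.1, -3.4]
grip_width: 0.0496
grip_force: 30.0
time_s: 5.53
tcp_pos: [0.63, 0.0256, 0.0197]
tcp_rot: [-0.003, 0.148, 0.989, -0.0]
ft_force: [-0.2, 0.3, -2.4]
grip_width: 0.0498
grip_force: 30.0
time_s: 6.2
tcp_pos: [0.6324, 0.0252, 0.0084]
tcp_rot: [-0.0, 0.148, 0.989, 0.0]
ft_force: [-0.2, 0.4, -1.9]
grip_width: 0.0496
grip_force: 30.0
```

```bash

python3 -m inch '[{"turn":[0,0,0],"travel":[0,0,-0.0004],"hand":0},{"turn":[0,0,0],"travel":[0,0,-0.0008],"hand":0},{"turn":[0,0,0],"travel":[0,0,-0.001],"hand":0},{"turn":[0,0,0],"travel":[0,0,-0.001],"hand":0},{"turn":[0,0,0],"travel":[0,0,-0.001],"hand":0.3},{"turn":[0,0,0],"travel":[0,0,-0.001],"hand":0.6},{"turn":[0,0,0],"travel":[0,0,-0.001],"hand":1},{"turn":[0,0,0],"travel":[0,0,-0.001],"hand":1}]'
python3 -m inch '[{"turn":[0,0,0],"travel":[0,0,0.01],"hand":1},{"turn":[0,0,0],"travel":[0,0,0.04],"hand":1},{"turn":[0,0,0],"travel":[0,0,0.075],"hand":1},{"turn":[0,0,0.05],"travel":[-0.01,-0.02,0.095],"hand":1},{"turn":[0,0,0.1],"travel":[-0.025,-0.05,0.1],"hand":1},{"turn":[0,0,0.15],"travel":[-0.04,-0.083,0.1],"hand":1},{"turn":[0,0,0.2],"travel":[-0.058,-0.118,0.1],"hand":1},{"turn":[0,0,0.25],"travel":[-0.076,-0.152,0.1],"hand":1}]'
python3 -m inch '[{"turn":[0,0,0.03],"travel":[-0.018,-0.034,0],"hand":1},{"turn":[0,0,0.05],"travel":[-0.036,-0.066,0],"hand":1},{"turn":[0,0,0.057],"travel":[-0.052,-0.092,0],"hand":1},{"turn":[0,0,0.057],"travel":[-0.064,-0.108,0],"hand":1},{"turn":[0,0,0.057],"travel":[-0.0683,-0.114,0],"hand":1},{"turn":[0,0,0.057],"travel":[-0.0683,-0.114,0],"hand":1},{"turn":[0,0,0.057],"travel":[-0.0683,-0.114,0],"hand":1},{"turn":[0,0,0.057],"travel":[-0.0683,-0.114,0],"hand":1}]'
```

```text
time_s: 6.87
tcp_pos: [0.6327, 0.0252, 0.0075]
tcp_rot: [0.0, 0.148, 0.989, 0.0]
ft_force: [-1.1, -0.1, 0.5]
grip_width: 0.0741
grip_force: 0.0
time_s: 7.53
tcp_pos: [0.5562, -0.128, 0.1088]
tcp_rot: [0.001, 0.022, 1.0, -0.0]
ft_force: [0.1, -0.2, 0.3]
grip_width: 0.0882
grip_force: 0.0
time_s: 8.2
tcp_pos: [0.489, -0.2397, 0.1077]
tcp_rot: [0.0, -0.006, 1.0, 0.0]
ft_force: [-0.2, 0.3, -0.0]
grip_width: 0.0884
grip_force: 0.0
```

```bash

python3 -m inch '[{"turn":[0,0,0],"travel":[-0.0006,-0.001,-0.015],"hand":1},{"turn":[0,0,0],"travel":[-0.0006,-0.001,-0.04],"hand":1},{"turn":[0,0,0],"travel":[-0.0006,-0.001,-0.065],"hand":1},{"turn":[0,0,0],"travel":[-0.0006,-0.001,-0.082],"hand":1},{"turn":[0,0,0],"travel":[-0.0006,-0.001,-0.091],"hand":1},{"turn":[0,0,0],"travel":[-0.0006,-0.001,-0.0945],"hand":1},{"turn":[0,0,0],"travel":[-0.0006,-0.001,-0.0945],"hand":1},{"turn":[0,0,0],"travel":[-0.0006,-0.001,-0.0945],"hand":1}]'
python3 -m inch '[{"turn":[0,0,0],"travel":[0,0,0],"hand":0.6},{"turn":[0,0,0],"travel":[0,0,0],"hand":0.3},{"turn":[0,0,0],"travel":[0,0,0],"hand":0},{"turn":[0,0,0],"travel":[0,0,0],"hand":0},{"turn":[0,0,0],"travel":[0,0,0],"hand":0},{"turn":[0,0,0],"travel":[0,0,0],"hand":0},{"turn":[0,0,0],"travel":[0,0,0],"hand":0},{"turn":[0,0,0],"travel":[0,0,0],"hand":0}]'
python3 - <<'E'
from h import *
st()
E
```

```text
time_s: 8.87
tcp_pos: [0.4886, -0.2418, 0.0138]
tcp_rot: [0.001, -0.006, 1.0, -0.0]
ft_force: [-0.0, 0.0, 0.5]
grip_width: 0.0884
grip_force: 0.0
time_s: 9.53
tcp_pos: [0.4877, -0.2417, 0.0132]
tcp_rot: [-0.0, -0.005, 1.0, 0.0]
ft_force: [-0.7, 1.1, 3.9]
grip_width: 0.0498
grip_force: 30.0
t 9.53 tcp [ 487.7 -241.7   13.2] yaw_y 90.58 w 49.8 gf 30.0 F [-0.7  1.1  3.9]
```

```bash

python3 -m inch '[{"turn":[0,0,0],"travel":[0,0,0.01],"hand":0},{"turn":[0,0,0],"travel":[0,0,0.025],"hand":0},{"turn":[0,0,0],"travel":[0,0,0.042],"hand":0},{"turn":[0,0,0.005],"travel":[0.01,0.001,0.05],"hand":0},{"turn":[0,0,0.01],"travel":[0.03,0.002,0.05],"hand":0},{"turn":[0,0,0.015],"travel":[0.055,0.004,0.05],"hand":0},{"turn":[0,0,0.02],"travel":[0.08,0.006,0.05],"hand":0},{"turn":[0,0,0.032],"travel":[0.1,0.008,0.05],"hand":0}]'
python3 -m inch '[{"turn":[0,0,0],"travel":[0.0093,0,0],"hand":0},{"turn":[0,0,0],"travel":[0.0093,0,0],"hand":0},{"turn":[0,0,0],"travel":[0.0093,0,-0.01],"hand":0},{"turn":[0,0,0],"travel":[0.0093,0,-0.024],"hand":0},{"turn":[0,0,0],"travel":[0.0093,0,-0.036],"hand":0},{"turn":[0,0,0],"travel":[0.0093,0,-0.043],"hand":0},{"turn":[0,0,0],"travel":[0.0093,0,-0.046],"hand":0},{"turn":[0,0,0],"travel":[0.0093,0,-0.046],"hand":0}]'
python3 -m inch '[{"turn":[0,0,0],"travel":[0,0,0],"hand":0},{"turn":[0,0,0],"travel":[0,0,-0.001],"hand":0},{"turn":[0,0,0],"travel":[0,0,-0.002],"hand":0},{"turn":[0,0,0],"travel":[0,0,-0.003],"hand":0},{"turn":[0,0,0],"travel":[0,0,-0.004],"hand":0},{"turn":[0,0,0],"travel":[0,0,-0.004],"hand":0},{"turn":[0,0,0],"travel":[0,0,-0.004],"hand":0},{"turn":[0,0,0],"travel":[0,0,-0.004],"hand":0}]'
python3 - <<'E'
from h import *
st()
E
```

```text
time_s: 10.2
tcp_pos: [0.5898, -0.2336, 0.0633]
tcp_rot: [0.0, -0.021, 1.0, -0.0]
ft_force: [0.4, 0.5, -3.0]
grip_width: 0.0497
grip_force: 30.0
time_s: 10.87
tcp_pos: [0.5956, -0.2334, 0.0153]
tcp_rot: [-0.001, -0.021, 1.0, 0.001]
ft_force: [-1.1, -0.3, -3.2]
grip_width: 0.0496
grip_force: 30.0
time_s: 11.53
tcp_pos: [0.5972, -0.2339, 0.0132]
tcp_rot: [0.0, -0.021, 1.0, -0.0]
ft_force: [1.2, -0.8, -1.0]
grip_width: 0.0499
grip_force: 30.0
t 11.53 tcp [ 597.2 -233.9   13.2] yaw_y 92.42 w 49.9 gf 30.0 F [ 1.2 -0.8 -1. ]
```

```bash

python3 -m inch '[{"turn":[0,0,0],"travel":[0,0,-0.0005],"hand":0},{"turn":[0,0,0],"travel":[0,0,-0.0005],"hand":0},{"turn":[0,0,0],"travel":[0,0,-0.0005],"hand":0.3},{"turn":[0,0,0],"travel":[0,0,-0.0005],"hand":0.6},{"turn":[0,0,0],"travel":[0,0,-0.0005],"hand":1},{"turn":[0,0,0],"travel":[0,0,-0.0005],"hand":1},{"turn":[0,0,0],"travel":[0,0,-0.0005],"hand":1},{"turn":[0,0,0],"travel":[0,0,0.005],"hand":1}]'
python3 -m inch '[{"turn":[0,0,0],"travel":[0,0,0.02],"hand":1},{"turn":[0,0,0],"travel":[0,0,0.055],"hand":1},{"turn":[0,0,0],"travel":[0,0,0.085],"hand":1},{"turn":[0,0,-0.05],"travel":[0.003,0.02,0.1],"hand":1},{"turn":[0,0,-0.1],"travel":[0.007,0.05,0.1],"hand":1},{"turn":[0,0,-0.15],"travel":[0.012,0.085,0.1],"hand":1},{"turn":[0,0,-0.2],"travel":[0.017,0.12,0.1],"hand":1},{"turn":[0,0,-0.25],"travel":[0.022,0.155,0.1],"hand":1}]'
python3 -m inch '[{"turn":[0,0,-0.04],"travel":[0.005,0.035,0],"hand":1},{"turn":[0,0,-0.07],"travel":[0.009,0.065,0],"hand":1},{"turn":[0,0,-0.089],"travel":[0.012,0.09,0],"hand":1},{"turn":[0,0,-0.089],"travel":[0.0135,0.104,0],"hand":1},{"turn":[0,0,-0.089],"travel":[0.0135,0.104,0],"hand":1},{"turn":[0,0,-0.089],"travel":[0.0135,0.104,0],"hand":1},{"turn":[0,0,-0.089],"travel":[0.0135,0.104,0],"hand":1},{"turn":[0,0,-0.089],"travel":[0.0135,0.104,0],"hand":1}]'
python3 - <<'E'
from h import *
st();look('top','t2',[('red',.027),('blue',.032),('blue',.008),('red',.008)])
look('scene','s2',[('red',.027),('blue',.032),('blue',.008),('red',.008)])
E
```

```text
time_s: 12.2
tcp_pos: [0.5962, -0.2333, 0.017]
tcp_rot: [-0.001, -0.021, 1.0, 0.001]
ft_force: [-0.4, 0.0, -0.5]
grip_width: 0.0871
grip_force: 0.0
time_s: 12.87
tcp_pos: [0.6191, -0.0776, 0.1188]
tcp_rot: [0.0, 0.105, 0.994, -0.0]
ft_force: [-0.4, 0.7, -0.4]
grip_width: 0.0878
grip_force: 0.0
time_s: 13.53
tcp_pos: [0.6325, 0.0235, 0.118]
tcp_rot: [-0.0, 0.149, 0.989, -0.0]
ft_force: [-0.0, -0.9, 0.0]
grip_width: 0.0882
grip_force: 0.0
t 13.53 tcp [632.5  23.5 118. ] yaw_y 72.9 w 88.2 gf 0.0 F [-0.  -0.9  0. ]
top red 0.027 [406. 278.] [ 486.1 -234.8   70.7  100.4  -87.7]
top red 0.027 [587. 159.] [ 718.7 -618.8   28.    79.    28.9]
top blue 0.032 [401. 225.] [ 592.9 -229.7   70.6  100.1  -87.7]
top blue 0.008 [401. 225.] [ 597.7 -233.5   72.3  102.5  -87.7]
top red 0.008 [406. 278.] [ 487.9 -237.9   72.   102.3  -87.7]
top red 0.008 [587. 159.] [ 724.9 -629.2   28.5   80.5   28.9]
scene red 0.027 [235. 243.] [ 500.9 -236.9   68.4   99.6  -87.7]
scene red 0.027 [381. 274.] [633.5  24.1  48.7  80.3  74.6]
scene red 0.027 [ 20. 373.] [ 695.8 -615.4   29.9   74.2   28.6]
scene blue 0.032 [244. 287.] [ 608.4 -232.5   68.5  104.6  -87.6]
scene blue 0.008 [244. 287.] [ 593.4 -233.7   70.6  107.8  -87.6]
scene red 0.008 [235. 243.] [ 486.4 -238.    70.1  102.1  -87.7]
scene red 0.008 [381. 274.] [622.3  29.4  49.9  82.3  74.6]
scene red 0.008 [ 20. 373.] [ 686.1 -625.7   30.7   76.    28.6]
```

View pics/s2.png

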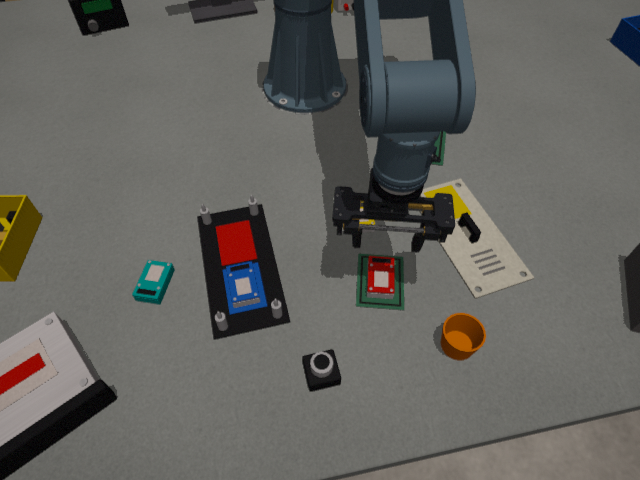

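Scene view: blue unit sits inside the blue plate (243,286). Red unit is on the small mat (381,277) and the red plate (237,243) is free. Next is the red unit.

```bash

python3 -m inch '[{"turn":[0,0,0],"travel":[0.0003,0.0,-0.015],"hand":1},{"turn":[0,0,0],"travel":[0.0003,0.0,-0.04],"hand":1},{"turn":[0,0,0],"travel":[0.0003,0.0,-0.07],"hand":1},{"turn":[0,0,0],"travel":[0.0003,0.0,-0.092],"hand":1},{"turn":[0,0,0],"travel":[0.0003,0.0,-0.105],"hand":1},{"turn":[0,0,0],"travel":[0.0003,0.0,-0.1095],"hand":1},{"turn":[0,0,0],"travel":[0.0003,0.0,-0.1095],"hand":1},{"turn":[0,0,0],"travel":[0.0003,0.0,-0.1095],"hand":1}]'
python3 -m inch '[{"turn":[0,0,0],"travel":[0,0,0],"hand":0.6},{"turn":[0,0,0],"travel":[0,0,0],"hand":0.3},{"turn":[0,0,0],"travel":[0,0,0],"hand":0},{"turn":[0,0,0],"travel":[0,0,0],"hand":0},{"turn":[0,0,0],"travel":[0,0,0],"hand":0},{"turn":[0,0,0],"travel":[0,0,0],"hand":0},{"turn":[0,0,0],"travel":[0,0,0],"hand":0},{"turn":[0,0,0],"travel":[0,0,0],"hand":0}]'
python3 - <<'E'
from h import *
st()
E
```

```text
time_s: 14.3
tcp_pos: [0.6337, 0.0248, 0.0095]
tcp_rot: [0.001, 0.148, 0.989, -0.0]
ft_force: [-0.2, -0.7, -0.2]
grip_width: 0.088
grip_force: 0.0
time_s: 14.97
tcp_pos: [0.6329, 0.0253, 0.0088]
tcp_rot: [0.0, 0.148, 0.989, 0.0]
ft_force: [-0.2, -0.7, 3.2]
grip_width: 0.05
grip_force: 30.0
t 14.97 tcp [632.9  25.3   8.8] yaw_y 73.0 w 50.0 gf 30.0 F [-0.2 -0.7  3.2]
```

```bash

python3 -m inch '[{"turn":[0,0,0],"travel":[0,0,0.01],"hand":0},{"turn":[0,0,0],"travel":[0,0,0.03],"hand":0},{"turn":[0,0,0],"travel":[0,0,0.06],"hand":0},{"turn":[0,0,0.02],"travel":[-0.006,-0.012,0.085],"hand":0},{"turn":[0,0,0.06],"travel":[-0.018,-0.033,0.095],"hand":0},{"turn":[0,0,0.11],"travel":[-0.033,-0.06,0.1],"hand":0},{"turn":[0,0,0.16],"travel":[-0.05,-0.091,0.1],"hand":0},{"turn":[0,0,0.21],"travel":[-0.068,-0.123,0.1],"hand":0}]'
python3 -m inch '[{"turn":[0,0,0.05],"travel":[-0.018,-0.032,0],"hand":0},{"turn":[0,0,0.09],"travel":[-0.036,-0.065,0],"hand":0},{"turn":[0,0,0.12],"travel":[-0.053,-0.096,0],"hand":0},{"turn":[0,0,0.13],"travel":[-0.067,-0.121,0],"hand":0},{"turn":[0,0,0.13],"travel":[-0.0755,-0.136,0],"hand":0},{"turn":[0,0,0.13],"travel":[-0.0772,-0.1401,0],"hand":0},{"turn":[0,0,0.13],"travel":[-0.0772,-0.1401,0],"hand":0},{"turn":[0,0,0.13],"travel":[-0.0772,-0.1401,0],"hand":0}]'
python3 -m inch '[{"turn":[0,0,0],"travel":[0,0,-0.015],"hand":0},{"turn":[0,0,0],"travel":[0,0,-0.035],"hand":0},{"turn":[0,0,0],"travel":[0,0,-0.058],"hand":0},{"turn":[0,0,0],"travel":[0,0,-0.075],"hand":0},{"turn":[0,0,0],"travel":[0,0,-0.085],"hand":0},{"turn":[0,0,0],"travel":[0,0,-0.09],"hand":0},{"turn":[0,0,0],"travel":[0,0,-0.09],"hand":0},{"turn":[0,0,0],"travel":[0,0,-0.09],"hand":0}]'
python3 - <<'E'
from h import *
st()
E
```

```text
time_s: 15.63
tcp_pos: [0.5643, -0.0984, 0.1095]
tcp_rot: [0.001, 0.041, 0.999, -0.0]
ft_force: [0.3, -0.0, -2.4]
grip_width: 0.0498
grip_force: 30.0
time_s: 16.3
tcp_pos: [0.4877, -0.2374, 0.1086]
tcp_rot: [0.0, -0.021, 1.0, 0.0]
ft_force: [0.3, -0.2, -2.4]
grip_width: 0.0497
grip_force: 30.0
time_s: 16.97
tcp_pos: [0.4883, -0.2377, 0.019]
tcp_rot: [0.0, -0.022, 1.0, -0.0]
ft_force: [1.3, 0.2, -3.5]
grip_width: 0.0498
grip_force: 30.0
t 16.97 tcp [ 488.3 -237.7   19. ] yaw_y 92.52 w 49.8 gf 30.0 F [ 1.3  0.2 -3.5]
```

Lowering the last 5 mm, releasing, and rising for a wrist look.

```bash

python3 -m inch '[{"turn":[0,0,0],"travel":[0,0,-0.002],"hand":0},{"turn":[0,0,0],"travel":[0,0,-0.004],"hand":0},{"turn":[0,0,0],"travel":[0,0,-0.0055],"hand":0},{"turn":[0,0,0],"travel":[0,0,-0.0055],"hand":0},{"turn":[0,0,0],"travel":[0,0,-0.0055],"hand":0},{"turn":[0,0,0],"travel":[0,0,-0.0055],"hand":0.3},{"turn":[0,0,0],"travel":[0,0,-0.0055],"hand":0.6},{"turn":[0,0,0],"travel":[0,0,-0.0055],"hand":1}]'
python3 -m inch '[{"turn":[0,0,0],"travel":[0,0,0],"hand":1},{"turn":[0,0,0],"travel":[0,0,0],"hand":1},{"turn":[0,0,0],"travel":[0.005,0,0.02],"hand":1},{"turn":[0,0,0],"travel":[0.015,0,0.055],"hand":1},{"turn":[0,0,0],"travel":[0.04,0,0.09],"hand":1},{"turn":[0,0,0],"travel":[0.06,0,0.125],"hand":1},{"turn":[0,0,0],"travel":[0.08,0,0.16],"hand":1},{"turn":[0,0,0],"travel":[0.1,0,0.185],"hand":1}]'
python3 -m inch '[{"turn":[0,0,0],"travel":[0,0,0],"hand":1},{"turn":[0,0,0],"travel":[0,0,0],"hand":1},{"turn":[0,0,0],"travel":[0,0,0],"hand":1},{"turn":[0,0,0],"travel":[0,0,0],"hand":1},{"turn":[0,0,0],"travel":[0,0,0],"hand":1},{"turn":[0,0,0],"travel":[0,0,0],"hand":1},{"turn":[0,0,0],"travel":[0,0,0],"hand":1},{"turn":[0,0,0],"travel":[0,0,0],"hand":1}]' >/dev/null
cat >>h.py <<'E'
def lid(m,p,z=.032):  # unit outline: white label centre + whole rect by colour of connected ring is ambiguous; use label
    for b in blobs(p,'white',100):
        r=rect(m,b,z)
        if 20<r[2]<30 and 28<r[3]<40: print('label',b[:,0].mean(0).round(),r)
E
python3 - <<'E'
from h import *
st();m,p=look('wrist','w3',[('red',.008),('blue',.008)]);lid(m,p)
cv2.imwrite('pics/w3c.png',cv2.resize(p[0:320,200:450],None,fx=1.8,fy=1.8,interpolation=2)[:,:,::-1])
E
```

```text
time_s: 17.63
tcp_pos: [0.4876, -0.238, 0.0131]
tcp_rot: [0.0, -0.022, 1.0, -0.0]
ft_force: [-0.1, -0.4, 0.4]
grip_width: 0.0673
grip_force: 0.0
time_s: 18.3
tcp_pos: [0.5894, -0.2383, 0.202]
tcp_rot: [0.002, -0.022, 1.0, -0.001]
ft_force: [0.7, -0.4, -0.3]
grip_width: 0.0879
grip_force: 0.0
t 18.97 tcp [ 587.2 -237.9  197.5] yaw_y 92.46 w 88.2 gf 0.0 F [-0.8 -0.  -0.8]
wrist red 0.008 [330.  86.] [ 487.9 -238.1   70.7  100.   -87.6]
wrist blue 0.008 [329. 225.] [ 597.5 -233.7   71.3  100.2  -87.6]
label [123. 153.] [ 541.  -392.2   25.3   33.1   68.5]
label [328. 249.] [ 609.4 -234.2   24.5   32.9  -87.5]
```

View pics/w3c.png

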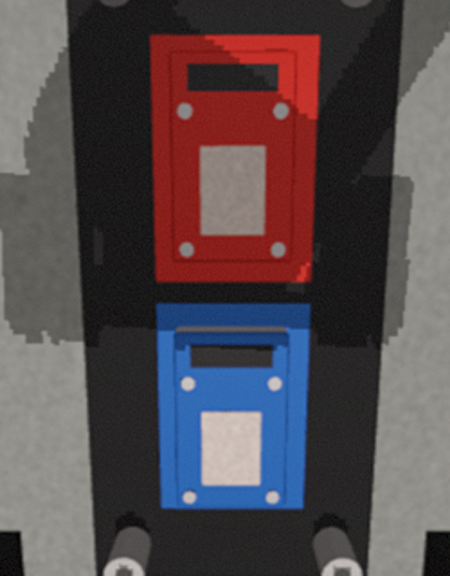

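```bash
python3 - <<'E'
from h import *
m=bot.camera_model('top')
for n in('top0','t2'):
    p=cv2.imread(f'pics/{n}.png')[:,:,::-1].copy();print(n);HSV['white']=[((0,0,140),(180,70,255))]
    lid(m,p)
m,p=look('top','t3',[]);print('t3');lid(m,p)
m,p=look('wrist','w4',[]);print('w4');lid(m,p)
m=bot.camera_model('wrist')
p=cv2.imread('pics/w2.png')[:,:,::-1].copy();print('w2 (pose of now, offset +12.4 in x)');lid(m,p)
for n,b in(('red unit',(323,219)),):pass
u=np.array([(200,0),(0,0)])
# lid screws in crop
for name,s in(('red',[(185,111),(281,110),(187,250),(278,250)]),('blue',[(188,384),(274,384),(190,497),(272,497)])):
    print(name,ray(m,np.array(s)/1.8+[200,0],.032)[:,:2].round(4).tolist())
E
```

```text
top0
label [485. 248.] [ 539.9 -393.3   27.4   35.6   68.8]
label [409. 270.] [ 499.7 -240.7   27.6   33.9   88.2]
label [276. 283.] [484.1  24.8  26.5  34.3  84.1]
label [402. 215.] [ 612.3 -234.    26.4   34.9  -85.5]
t2
label [276. 283.] [484.   24.8  26.7  34.6  84.1]
t3
w4
label [329. 105.] [ 500.3 -238.6   25.2   33.2  -87.5]
label [328. 248.] [ 609.4 -234.3   26.2   33.7  -87.5]
w2 (pose of now, offset +12.4 in x)
label [118. 129.] [ 524.3 -394.7   26.    33.7   67. ]
label [325.  85.] [ 488.1 -242.8   24.6   33.    89.6]
label [322. 236.] [ 599.7 -239.5   25.7   33.1  -87.5]
red [[0.4719, -0.2587], [0.4698, -0.2209], [0.5249, -0.2563], [0.5233, -0.2186]]
blue [[0.5816, -0.2542], [0.58, -0.2166], [0.6343, -0.2517], [0.6326, -0.2142]]
```

Both units sit centred within about 1 mm of their plates and aligned (the labels confirm it). On to the tier.

```bash

python3 -m inch '[{"turn":[0,0,0.01],"travel":[-0.001,0.015,0],"hand":1},{"turn":[0,0,0.02],"travel":[-0.003,0.045,0],"hand":1},{"turn":[0,0,0.03],"travel":[-0.005,0.08,0],"hand":1},{"turn":[0,0,0.04],"travel":[-0.007,0.115,0],"hand":1},{"turn":[0,0,0.05],"travel":[-0.009,0.15,0],"hand":1},{"turn":[0,0,0.06],"travel":[-0.011,0.185,0],"hand":1},{"turn":[0,0,0.07],"travel":[-0.013,0.22,0],"hand":1},{"turn":[0,0,0.08],"travel":[-0.015,0.255,0],"hand":1}]'
python3 -m inch '[{"turn":[0,0,0.01],"travel":[-0.002,0.035,0],"hand":1},{"turn":[0,0,0.017],"travel":[-0.004,0.07,0],"hand":1},{"turn":[0,0,0.017],"travel":[-0.006,0.105,0],"hand":1},{"turn":[0,0,0.017],"travel":[-0.008,0.14,0],"hand":1},{"turn":[0,0,0.017],"travel":[-0.01,0.17,0],"hand":1},{"turn":[0,0,0.017],"travel":[-0.011,0.195,0],"hand":1},{"turn":[0,0,0.017],"travel":[-0.012,0.21,0],"hand":1},{"turn":[0,0,0.017],"travel":[-0.0125,0.216,0],"hand":1}]'
python3 -m inch '[{"turn":[0,0,0],"travel":[0,0,0],"hand":1},{"turn":[0,0,0],"travel":[0,0,0],"hand":1},{"turn":[0,0,0],"travel":[0,0,0],"hand":1},{"turn":[0,0,0],"travel":[0,0,0],"hand":1},{"turn":[0,0,0],"travel":[0,0,0],"hand":1},{"turn":[0,0,0],"travel":[0,0,0],"hand":1},{"turn":[0,0,0],"travel":[0,0,0],"hand":1},{"turn":[0,0,0],"travel":[0,0,0],"hand":1}]' >/dev/null
python3 - <<'E'
from h import *
st();m,p=look('wrist','w5',[('yellow',.005),('white',.005)])
E
```

```text
time_s: 19.78
tcp_pos: [0.5718, 0.0198, 0.1982]
tcp_rot: [0.0, -0.062, 0.998, 0.0]
ft_force: [0.4, 0.4, 0.0]
grip_width: 0.0882
grip_force: 0.0
time_s: 20.45
tcp_pos: [0.5588, 0.2363, 0.1981]
tcp_rot: [-0.0, -0.072, 0.997, 0.0]
ft_force: [0.4, 0.4, 0.7]
grip_width: 0.0879
grip_force: 0.0
t 21.12 tcp [560.2 232.8 198. ] yaw_y 98.0 w 88.4 gf 0.0 F [-0.6  1.1 -0.2]
wrist yellow 0.005 [326. 106.] [475.5 221.4  69.6  89.1 -82. ]
wrist yellow 0.005 [63. 63.] [471.9  15.8  52.5  83.9  84.2]
wrist white 0.005 [325. 259.] [614.1 241.  129.3 167.9 -81.9]
wrist white 0.005 [62. 84.] [484.3  13.7  26.8  35.5  84.2]
wrist white 0.005 [404.  65.] [436.8 277.7   8.4  48.1 -79. ]
```

View pics/w5.png

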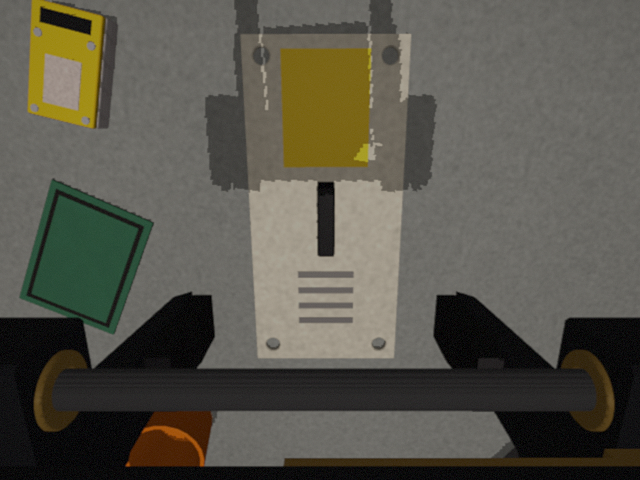

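Wrist view shows the tier with its holes at (261,56), (391,55), (273,344) and (379,344). The handle bar is at (326,218) and the yellow field at the near end. I'll compute the centre and angle from the holes.

```bash
python3 - <<'E'
from h import *
m=bot.camera_model('wrist');h=ray(m,[(261,56),(391,55),(273,344),(379,344)],.0045)[:,:2]
print(h.round(4),'c',h.mean(0).round(4));a=(h[2:].mean(0)-h[:2].mean(0));print(np.degrees(np.arctan2(a[1],a[0])),np.linalg.norm(a))
print('bar top',ray(m,[(326,186),(326,255),(326,220)],.038).round(4))
mt=bot.camera_model('top');p=cv2.imread('pics/top0.png');print(ray(mt,np.array([(145,197),(195.5,189.5),(159,314.5),(208,306.5)]),.0045)[:,:2].mean(0))
# pins of the rack in w4-like view: tips
p=cv2.imread('pics/top0.png');g=p[:,:,1]
for (x,y) in[(375,188),(425,185),(387,313),(438,310)]:
    w=g[y-9:y+10,x-9:x+10];c=cv2.findContours((w>130).astype(np.uint8),0,1)[0];c=max(c,key=cv2.contourArea);mo=cv2.moments(c);u=(x-9+mo['m10']/mo['m00'],y-9+mo['m01']/mo['m00'])
    print(np.round(u,1),cv2.contourArea(c),ray(mt,u,.042).round(4)[0,:2])
E
```

```text
[[0.4438 0.1667]
 [0.429  0.2659]
 [0.6906 0.2021]
 [0.6766 0.3012]] c [0.56  0.234]
8.143370085598647 0.24971004821711357
bar top [[0.5313 0.2297 0.038 ]
 [0.5856 0.2374 0.038 ]
 [0.5574 0.2334 0.038 ]]
[0.55896623 0.23213603]
[374.8 181.5] 58.5 [ 0.6818 -0.1806]
[426.4 182.3] 134.0 [ 0.6765 -0.2845]
[386.8 313.6] 61.5 [ 0.416  -0.1909]
[438. 310.] 56.0 [ 0.4199 -0.2902]
```

```bash

python3 -m inch '[{"turn":[0,0,0.002],"travel":[0,0.001,-0.03],"hand":1},{"turn":[0,0,0.002],"travel":[0,0.001,-0.065],"hand":1},{"turn":[0,0,0.002],"travel":[0,0.001,-0.1],"hand":1},{"turn":[0,0,0.002],"travel":[0,0.001,-0.135],"hand":0.6},{"turn":[0,0,0.002],"travel":[0,0.001,-0.16],"hand":0.2},{"turn":[0,0,0.002],"travel":[0,0.001,-0.176],"hand":0},{"turn":[0,0,0.002],"travel":[0,0.001,-0.1855],"hand":0},{"turn":[0,0,0.002],"travel":[0,0.001,-0.1855],"hand":0}]'
python3 -m inch '[{"turn":[0,0,0],"travel":[0,0,0],"hand":0},{"turn":[0,0,0],"travel":[0,0,0],"hand":-0.3},{"turn":[0,0,0],"travel":[0,0,0],"hand":-0.5},{"turn":[0,0,0],"travel":[0,0,0],"hand":-0.8},{"turn":[0,0,0],"travel":[0,0,0],"hand":-0.8},{"turn":[0,0,0],"travel":[0,0,0],"hand":-0.8},{"turn":[0,0,0],"travel":[0,0,0],"hand":-0.8},{"turn":[0,0,0],"travel":[0,0,0],"hand":-0.8}]'
python3 - <<'E'
from h import *
st()
E
```

```text
time_s: 21.83
tcp_pos: [0.5584, 0.2337, 0.0101]
tcp_rot: [-0.002, -0.071, 0.997, -0.0]
ft_force: [-0.4, -0.2, 0.1]
grip_width: 0.057
grip_force: 0.0
time_s: 22.5
tcp_pos: [0.5604, 0.2342, 0.0131]
tcp_rot: [0.0, -0.071, 0.997, 0.0]
ft_force: [-1.2, 0.6, 4.8]
grip_width: 0.014
grip_force: 30.0
t 22.5 tcp [560.4 234.2  13.1] yaw_y 98.15 w 14.0 gf 30.0 F [-1.2  0.6  4.8]
```

```bash

python3 -m inch '[{"turn":[0,0,0],"travel":[0,0,0.006],"hand":-0.8},{"turn":[0,0,0],"travel":[0,0,0.018],"hand":-0.8},{"turn":[0,0,0],"travel":[0,0,0.036],"hand":-0.8},{"turn":[0,0,0],"travel":[0,0,0.058],"hand":-0.8},{"turn":[0,0,0],"travel":[0,0,0.082],"hand":-0.8},{"turn":[0,0,0],"travel":[0,-0.003,0.104],"hand":-0.8},{"turn":[0,0,0],"travel":[0,-0.009,0.122],"hand":-0.8},{"turn":[0,0,0],"travel":[-0.001,-0.019,0.132],"hand":-0.8}]'
python3 -m inch '[{"turn":[0,0,-0.004],"travel":[0,-0.013,0.003],"hand":-0.8},{"turn":[0,0,-0.01],"travel":[-0.001,-0.03,0.005],"hand":-0.8},{"turn":[0,0,-0.017],"travel":[-0.002,-0.05,0.005],"hand":-0.8},{"turn":[0,0,-0.024],"travel":[-0.003,-0.073,0.005],"hand":-0.8},{"turn":[0,0,-0.031],"travel":[-0.004,-0.097,0.005],"hand":-0.8},{"turn":[0,0,-0.038],"travel":[-0.005,-0.121,0.005],"hand":-0.8},{"turn":[0,0,-0.045],"travel":[-0.006,-0.146,0.005],"hand":-0.8},{"turn":[0,0,-0.052],"travel":[-0.007,-0.171,0.005],"hand":-0.8}]'
python3 -m inch '[{"turn":[0,0,-0.007],"travel":[-0.001,-0.026,0],"hand":-0.8},{"turn":[0,0,-0.014],"travel":[-0.002,-0.053,0],"hand":-0.8},{"turn":[0,0,-0.021],"travel":[-0.003,-0.08,0],"hand":-0.8},{"turn":[0,0,-0.028],"travel":[-0.004,-0.107,0],"hand":-0.8},{"turn":[0,0,-0.035],"travel":[-0.005,-0.134,0],"hand":-0.8},{"turn":[0,0,-0.04],"travel":[-0.006,-0.161,0],"hand":-0.8},{"turn":[0,0,-0.044],"travel":[-0.007,-0.186,0],"hand":-0.8},{"turn":[0,0,-0.047],"travel":[-0.008,-0.209,0],"hand":-0.8}]'
python3 -m inch '[{"turn":[0,0,-0.001],"travel":[-0.0005,-0.02,0],"hand":-0.8},{"turn":[0,0,-0.001],"travel":[-0.001,-0.037,0],"hand":-0.8},{"turn":[0,0,-0.001],"travel":[-0.0015,-0.051,0],"hand":-0.8},{"turn":[0,0,-0.001],"travel":[-0.002,-0.061,0],"hand":-0.8},{"turn":[0,0,-0.001],"travel":[-0.002,-0.068,0],"hand":-0.8},{"turn":[0,0,-0.001],"travel":[-0.002,-0.071,0],"hand":-0.8},{"turn":[0,0,-0.001],"travel":[-0.002,-0.071,0],"hand":-0.8},{"turn":[0,0,-0.001],"travel":[-0.002,-0.071,0],"hand":-0.8}]'
python3 -m inch '[{"turn":[0,0,0],"travel":[0,0,-0.01],"hand":-0.8},{"turn":[0,0,0],"travel":[0,0,-0.02],"hand":-0.8},{"turn":[0,0,0],"travel":[0,0,-0.03],"hand":-0.8},{"turn":[0,0,0],"travel":[0,0,-0.04],"hand":-0.8},{"turn":[0,0,0],"travel":[0,0,-0.04],"hand":-0.8},{"turn":[0,0,0],"travel":[0,0,-0.04],"hand":-0.8},{"turn":[0,0,0],"travel":[0,0,-0.04],"hand":-0.8},{"turn":[0,0,0],"travel":[0,0,-0.04],"hand":-0.8}]'
python3 - <<'E'
from h import *
st();m,p=look('wrist','w6',[]);st()
look('scene','s6',[]);look('top','t6',[])
E
```

```text
time_s: 23.17
tcp_pos: [0.56, 0.2156, 0.1476]
tcp_rot: [0.002, -0.072, 0.997, 0.0]
ft_force: [0.7, -0.1, -3.8]
grip_width: 0.0135
grip_force: 30.0
time_s: 23.83
tcp_pos: [0.5505, 0.0422, 0.1481]
tcp_rot: [-0.001, -0.045, 0.999, 0.0]
ft_force: [1.0, -0.4, -3.8]
grip_width: 0.0134
grip_force: 30.0
time_s: 24.5
tcp_pos: [0.5422, -0.1669, 0.1481]
tcp_rot: [-0.001, -0.021, 1.0, 0.0]
ft_force: [0.5, 0.8, -4.2]
grip_width: 0.0137
grip_force: 30.0
time_s: 25.17
tcp_pos: [0.542, -0.2352, 0.1493]
tcp_rot: [-0.0, -0.021, 1.0, 0.0]
ft_force: [0.3, -0.4, -5.1]
grip_width: 0.0138
grip_force: 30.0
time_s: 25.83
tcp_pos: [0.5425, -0.2362, 0.11]
tcp_rot: [0.0, -0.021, 1.0, -0.0]
ft_force: [0.7, 0.2, -5.6]
grip_width: 0.0138
grip_force: 30.0
t 25.83 tcp [ 542.5 -236.2  110. ] yaw_y 92.42 w 13.8 gf 30.0 F [ 0.7  0.2 -5.6]
t 25.88 tcp [ 542.5 -236.2  110.2] yaw_y 92.42 w 13.2 gf 30.0 F [ 0.7 -0.2 -4.9]
```

View pics/w6.png

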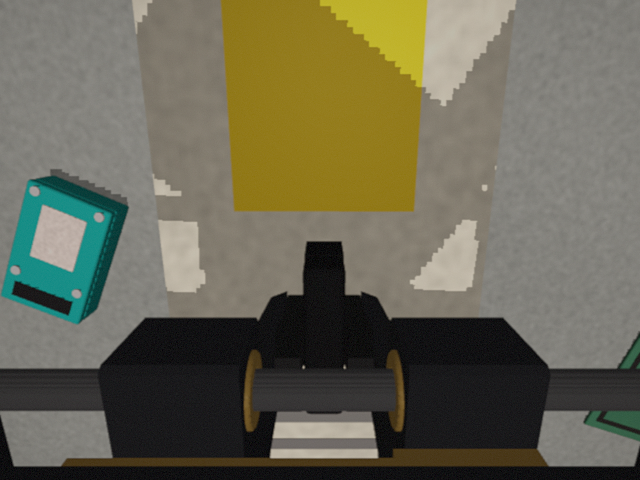

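The wrist view shows only the yellow field, with the holes out of sight. I'll use the scene view instead to compare holes against pins.

```bash
python3 - <<'E'
import cv2,numpy as np
a=cv2.imread('pics/s6.png')[150:370,170:330];b=cv2.imread('pics/t6.png')[130:350,340:490]
a=cv2.resize(a,None,fx=2.5,fy=2.5,interpolation=2);b=cv2.resize(b,None,fx=2.5,fy=2.5,interpolation=2)
cv2.imwrite('pics/c6.png',np.hstack([a,b]))
E
```

```text
(no output)
```

View pics/c6.png

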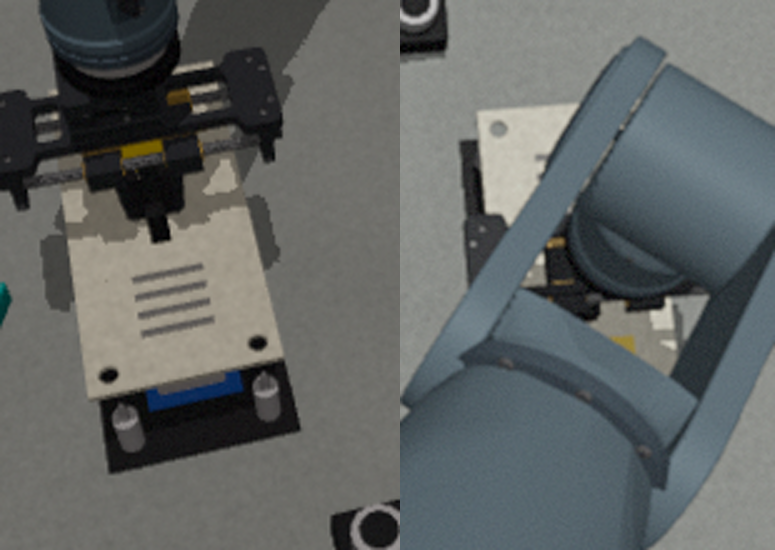

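```bash
python3 - <<'E'
from h import *
m=bot.camera_model('scene');f=lambda x,y:(170+x/2.5,150+y/2.5)
h=ray(m,[f(108,375),f(258,343)],.101)[:,:2];t=ray(m,[f(122,407),f(264,376)],.058)[:,:2]
a=np.radians(2.4);u=np.array([np.cos(a),np.sin(a)]);v=np.array([np.sin(a),-np.cos(a)])
for nm,c in(('gripper',np.array([.5425,-.2362])),('bays',np.array([.5426,-.2359]))):
    print(nm,(c+.125*u+.05*v).round(4),(c+.125*u-.05*v).round(4))
print('holes',h.round(4),'tips',t.round(4))
p0=cv2.imread('pics/scene0.png')[180:345,190:300];cv2.imwrite('pics/pins.png',cv2.resize(p0,None,fx=3.5,fy=3.5,interpolation=2))
E
```

```text
gripper [ 0.6695 -0.2809] [ 0.6653 -0.181 ]
bays [ 0.6696 -0.2806] [ 0.6654 -0.1807]
holes [[ 0.6688 -0.2812]
 [ 0.665  -0.1807]] tips [[ 0.67   -0.2792]
 [ 0.6662 -0.1799]]
```

View pics/pins.png

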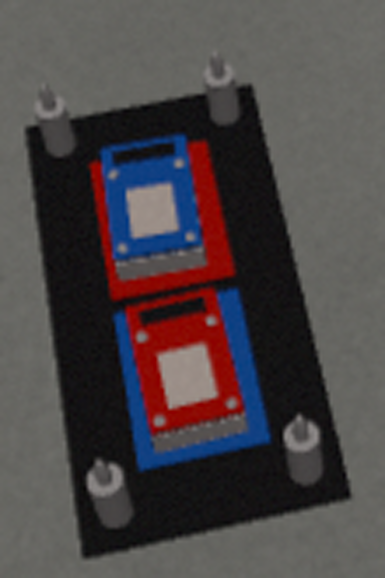

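The four pin tips are at crop (45,92), (216,60), (100,464) and (301,420). I'll check them against the bay-based rack centre.

```bash
python3 - <<'E'
from h import *
m=bot.camera_model('scene');u=np.array([(45,90),(216,57),(99,462),(300,418)])/3.5+[190,180]
for z in(.059,):
    t=ray(m,u,z)[:,:2];print(t.round(4),t.mean(0).round(4));a=t[2:].mean(0)-t[:2].mean(0);print(np.degrees(np.arctan2(a[1],a[0])),np.linalg.norm(a))
u=np.array([(50,107),(220,78),(106,482),(302,438)])/3.5+[190,180]
t=ray(m,u,.042)[:,:2];print('shoulder',t.mean(0).round(4))
E
```

```text
[[ 0.422  -0.2899]
 [ 0.4173 -0.1903]
 [ 0.6689 -0.2798]
 [ 0.6649 -0.1794]] [ 0.5433 -0.2348]
2.430003876915081 0.2474557025256498
shoulder [ 0.5443 -0.2348]
```

```bash

python3 -m inch '[{"turn":[0,0,0],"travel":[0.0007,0.0007,-0.005],"hand":-0.8},{"turn":[0,0,0],"travel":[0.0007,0.0007,-0.012],"hand":-0.8},{"turn":[0,0,0],"travel":[0.0007,0.0007,-0.019],"hand":-0.8},{"turn":[0,0,0],"travel":[0.0007,0.0007,-0.026],"hand":-0.8},{"turn":[0,0,0],"travel":[0.0007,0.0007,-0.032],"hand":-0.8},{"turn":[0,0,0],"travel":[0.0007,0.0007,-0.036],"hand":-0.8},{"turn":[0,0,0],"travel":[0.0007,0.0007,-0.04],"hand":-0.8},{"turn":[0,0,0],"travel":[0.0007,0.0007,-0.04],"hand":-0.8}]'
python3 -m inch '[{"turn":[0,0,0],"travel":[0,0,-0.001],"hand":-0.8},{"turn":[0,0,0],"travel":[0,0,-0.002],"hand":-0.8},{"turn":[0,0,0],"travel":[0,0,-0.003],"hand":-0.8},{"turn":[0,0,0],"travel":[0,0,-0.004],"hand":-0.8},{"turn":[0,0,0],"travel":[0,0,-0.005],"hand":-0.8},{"turn":[0,0,0],"travel":[0,0,-0.006],"hand":-0.8},{"turn":[0,0,0],"travel":[0,0,-0.006],"hand":-0.8},{"turn":[0,0,0],"travel":[0,0,-0.006],"hand":-0.8}]'
python3 - <<'E'
from h import *
st();print(np.round(bot.state()['ft_torque'],2))
E
```

```text
time_s: 26.65
tcp_pos: [0.5422, -0.2348, 0.0683]
tcp_rot: [-0.001, -0.021, 1.0, 0.001]
ft_force: [-0.1, 0.1, -4.4]
grip_width: 0.0136
grip_force: 30.0
time_s: 27.32
tcp_pos: [0.5428, -0.2352, 0.0635]
tcp_rot: [-0.0, -0.021, 1.0, 0.0]
ft_force: [0.1, 0.2, -5.1]
grip_width: 0.0137
grip_force: 30.0
t 27.32 tcp [ 542.8 -235.2   63.5] yaw_y 92.42 w 13.7 gf 30.0 F [ 0.1  0.2 -5.1]
[0.05 0.02 0.  ]
```

Pins are through all the holes with no side load, so I'll seat the tier.

```bash

python3 -m inch '[{"turn":[0,0,0],"travel":[0,0,-0.0015],"hand":-0.8},{"turn":[0,0,0],"travel":[0,0,-0.003],"hand":-0.8},{"turn":[0,0,0],"travel":[0,0,-0.0045],"hand":-0.8},{"turn":[0,0,0],"travel":[0,0,-0.006],"hand":-0.8},{"turn":[0,0,0],"travel":[0,0,-0.007],"hand":-0.8},{"turn":[0,0,0],"travel":[0,0,-0.008],"hand":-0.8},{"turn":[0,0,0],"travel":[0,0,-0.008],"hand":-0.8},{"turn":[0,0,0],"travel":[0,0,-0.008],"hand":-0.8}]'
python3 -m inch '[{"turn":[0,0,0],"travel":[0,0,-0.0002],"hand":-0.8},{"turn":[0,0,0],"travel":[0,0,-0.0004],"hand":-0.8},{"turn":[0,0,0],"travel":[0,0,-0.0006],"hand":-0.8},{"turn":[0,0,0],"travel":[0,0,-0.0008],"hand":-0.8},{"turn":[0,0,0],"travel":[0,0,-0.001],"hand":-0.8},{"turn":[0,0,0],"travel":[0,0,-0.001],"hand":-0.8},{"turn":[0,0,0],"travel":[0,0,-0.001],"hand":-0.8},{"turn":[0,0,0],"travel":[0,0,-0.001],"hand":-0.8}]'
```

```text
time_s: 27.98
tcp_pos: [0.5428, -0.2351, 0.0554]
tcp_rot: [-0.0, -0.021, 1.0, 0.0]
ft_force: [0.4, -0.2, -4.2]
grip_width: 0.0138
grip_force: 30.0
time_s: 28.65
tcp_pos: [0.5429, -0.2352, 0.055]
tcp_rot: [0.0, -0.021, 1.0, -0.0]
ft_force: [-4.2, 2.6, 3.5]
grip_width: 0.0134
grip_force: 30.0
```

```bash

python3 -m inch '[{"turn":[0,0,0],"travel":[0,0,0],"hand":-0.6},{"turn":[0,0,0],"travel":[0,0,0],"hand":-0.4},{"turn":[0,0,0],"travel":[0,0,0],"hand":-0.2},{"turn":[0,0,0],"travel":[0,0,0],"hand":-0.1},{"turn":[0,0,0],"travel":[0,0,0],"hand":-0.1},{"turn":[0,0,0],"travel":[0,0,0.005],"hand":-0.1},{"turn":[0,0,0],"travel":[0,0,0.02],"hand":-0.1},{"turn":[0,0,0],"travel":[0,0,0.045],"hand":-0.1}]'
python3 -m inch '[{"turn":[0,0,0],"travel":[0,0,0.03],"hand":0.2},{"turn":[0,0,-0.02],"travel":[-0.004,0.015,0.055],"hand":0.5},{"turn":[0,0,-0.04],"travel":[-0.012,0.043,0.075],"hand":1},{"turn":[0,0,-0.06],"travel":[-0.021,0.077,0.09],"hand":1},{"turn":[0,0,-0.08],"travel":[-0.03,0.112,0.09],"hand":1},{"turn":[0,0,-0.1],"travel":[-0.04,0.148,0.09],"hand":1},{"turn":[0,0,-0.12],"travel":[-0.05,0.184,0.09],"hand":1},{"turn":[0,0,-0.147],"travel":[-0.06,0.22,0.09],"hand":1}]'
python3 -m inch '[{"turn":[0,0,0],"travel":[-0.006,0.025,0],"hand":1},{"turn":[0,0,0],"travel":[-0.0105,0.038,0],"hand":1},{"turn":[0,0,0],"travel":[-0.0105,0.041,0],"hand":1},{"turn":[0,0,0],"travel":[-0.0105,0.041,0],"hand":1},{"turn":[0,0,0],"travel":[-0.0105,0.041,0],"hand":1},{"turn":[0,0,0],"travel":[-0.0105,0.041,0],"hand":1},{"turn":[0,0,0],"travel":[-0.0105,0.041,0],"hand":1},{"turn":[0,0,0],"travel":[-0.0105,0.041,0],"hand":1}]'
python3 - <<'E'
from h import *
HSV['white']=[((0,0,140),(180,70,255))]
st();m,p=look('wrist','w7',[('yellow',.024)]);print('scene');m,p=look('scene','s7',[('yellow',.047),('yellow',.024),('white',.047)])
a=cv2.resize(p[170:360,170:330],None,fx=3,fy=3,interpolation=2);cv2.imwrite('pics/c7.png',a[:,:,::-1])
m,p=look('top','t7',[('yellow',.047),('white',.047)])
E
```

```text
time_s: 29.32
tcp_pos: [0.541, -0.234, 0.0976]
tcp_rot: [-0.002, -0.021, 1.0, 0.002]
ft_force: [0.0, -0.5, -0.0]
grip_width: 0.0394
grip_force: 0.0
time_s: 29.98
tcp_pos: [0.4822, -0.0137, 0.1901]
tcp_rot: [0.001, 0.053, 0.999, -0.0]
ft_force: [0.5, 0.9, 0.6]
grip_width: 0.0878
grip_force: 0.0
time_s: 30.65
tcp_pos: [0.4725, 0.0249, 0.1894]
tcp_rot: [-0.0, 0.053, 0.999, -0.0]
ft_force: [0.1, -0.4, 0.3]
grip_width: 0.0883
grip_force: 0.0
t 30.65 tcp [472.5  24.9 189.4] yaw_y 83.91 w 88.3 gf 0.0 F [ 0.1 -0.4  0.3]
wrist yellow 0.024 [327. 219.] [472.1  26.5  49.5  79.2  84.1]
wrist yellow 0.024 [ 10. 255.] [ 473.9 -225.    28.4   85.7   71.3]
scene
scene yellow 0.047 [230. 219.] [ 456.  -239.5   70.    90.2  -87.5]
scene yellow 0.047 [360. 213.] [498.3  19.   47.7  62.7  84.2]
scene yellow 0.047 [ 11. 215.] [ 362.8 -668.3   48.7  148.7  -80.3]
scene yellow 0.024 [230. 219.] [ 436.7 -240.9   72.1   92.9  -87.5]
scene yellow 0.024 [360. 213.] [480.3  25.4  49.2  64.6  84.2]
scene yellow 0.024 [ 11. 215.] [ 340.7 -682.7   50.2  153.2  -80.3]
scene white 0.047 [236. 254.] [ 541.5 -236.1  1
[... 215 characters left out ...]
7.7]
top yellow 0.047 [637. 312.] [ 408.7 -666.2   11.2  163.    82.4]
top white 0.047 [455. 279.] [ 512.3 -302.9  263.6  378.9  -87.1]
top white 0.047 [585. 153.] [ 722.1 -606.1  171.1  189.    28.5]
top white 0.047 [315. 164.] [731.6 -67.5 149.2 254.  -74.8]
top white 0.047 [466. 158.] [ 736.6 -375.8  130.2  202.7   89.2]
top white 0.047 [344. 316.] [ 410.1 -112.3  101.   191.8   84. ]
top white 0.047 [149. 149.] [772.  281.3  99.7 151.2   7. ]
top white 0.047 [171. 193.] [670.3 231.6  86.9 103.   77.1]
top white 0.047 [134. 287.] [475.3 301.7  45.2  94.8 -78. ]
top white 0.047 [345. 130.] [ 790.9 -125.3   34.9   36.8   87.9]
top white 0.047 [485. 248.] [ 537.7 -388.5   27.    35.    68.8]
```

View pics/c7.png

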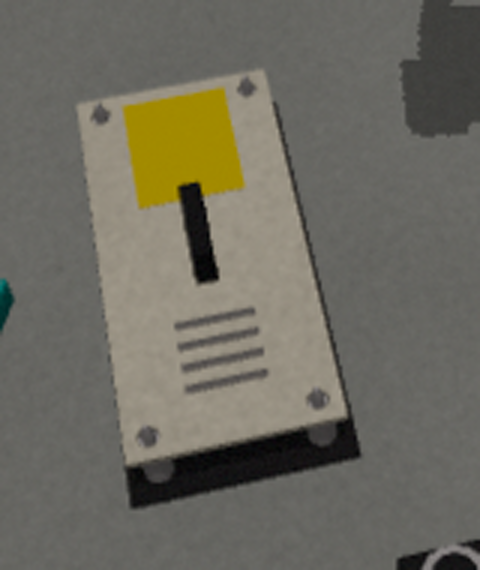

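Tier sits flat, with pins visible in all four holes: crop (101,113), (247,87), (148,435) and (317,399). Now picking the yellow unit.

```bash

python3 -m inch '[{"turn":[0,0,0.003],"travel":[-0.0002,0.0008,-0.03],"hand":1},{"turn":[0,0,0.003],"travel":[-0.0002,0.0008,-0.065],"hand":1},{"turn":[0,0,0.003],"travel":[-0.0002,0.0008,-0.1],"hand":1},{"turn":[0,0,0.003],"travel":[-0.0002,0.0008,-0.13],"hand":1},{"turn":[0,0,0.003],"travel":[-0.0002,0.0008,-0.155],"hand":1},{"turn":[0,0,0.003],"travel":[-0.0002,0.0008,-0.172],"hand":1},{"turn":[0,0,0.003],"travel":[-0.0002,0.0008,-0.181],"hand":1},{"turn":[0,0,0.003],"travel":[-0.0002,0.0008,-0.181],"hand":1}]'
python3 -m inch '[{"turn":[0,0,0],"travel":[0,0,0],"hand":0.6},{"turn":[0,0,0],"travel":[0,0,0],"hand":0.3},{"turn":[0,0,0],"travel":[0,0,0],"hand":0},{"turn":[0,0,0],"travel":[0,0,0],"hand":0},{"turn":[0,0,0],"travel":[0,0,0],"hand":0},{"turn":[0,0,0],"travel":[0,0,0],"hand":0},{"turn":[0,0,0],"travel":[0,0,0],"hand":0},{"turn":[0,0,0],"travel":[0,0,0],"hand":0}]'
python3 - <<'E'
from h import *
st()
E
```

```text
time_s: 31.47
tcp_pos: [0.4706, 0.0268, 0.0067]
tcp_rot: [-0.002, 0.051, 0.999, 0.0]
ft_force: [-0.1, 0.2, 0.5]
grip_width: 0.0881
grip_force: 0.0
time_s: 32.13
tcp_pos: [0.4725, 0.0266, 0.0091]
tcp_rot: [0.0, 0.051, 0.999, -0.0]
ft_force: [-1.8, 0.4, 6.0]
grip_width: 0.0497
grip_force: 30.0
t 32.13 tcp [472.5  26.6   9.1] yaw_y 84.17 w 49.7 gf 30.0 F [-1.8  0.4  6. ]
```

```bash

python3 -m inch '[{"turn":[0,0,0],"travel":[0,0,0.01],"hand":0},{"turn":[0,0,0],"travel":[0,0,0.03],"hand":0},{"turn":[0,0,0],"travel":[0,0,0.06],"hand":0},{"turn":[0,0,0.01],"travel":[-0.001,-0.01,0.085],"hand":0},{"turn":[0,0,0.02],"travel":[-0.002,-0.03,0.1],"hand":0},{"turn":[0,0,0.04],"travel":[-0.003,-0.06,0.105],"hand":0},{"turn":[0,0,0.06],"travel":[-0.005,-0.092,0.105],"hand":0},{"turn":[0,0,0.08],"travel":[-0.007,-0.125,0.105],"hand":0}]'
python3 -m inch '[{"turn":[0,0,0.02],"travel":[-0.002,-0.033,0],"hand":0},{"turn":[0,0,0.04],"travel":[-0.004,-0.066,0],"hand":0},{"turn":[0,0,0.055],"travel":[-0.006,-0.097,0],"hand":0},{"turn":[0,0,0.0637],"travel":[-0.007,-0.121,0],"hand":0},{"turn":[0,0,0.0637],"travel":[-0.008,-0.136,0],"hand":0},{"turn":[0,0,0.0637],"travel":[-0.008,-0.141,0],"hand":0},{"turn":[0,0,0.0637],"travel":[-0.008,-0.141,0],"hand":0},{"turn":[0,0,0.0637],"travel":[-0.008,-0.141,0],"hand":0}]'
python3 -m inch '[{"turn":[0,0,0],"travel":[0,0,-0.008],"hand":0},{"turn":[0,0,0],"travel":[0,0,-0.02],"hand":0},{"turn":[0,0,0],"travel":[0,0,-0.033],"hand":0},{"turn":[0,0,0],"travel":[0,0,-0.044],"hand":0},{"turn":[0,0,0],"travel":[0,0,-0.051],"hand":0},{"turn":[0,0,0],"travel":[0,0,-0.054],"hand":0},{"turn":[0,0,0],"travel":[0,0,-0.054],"hand":0},{"turn":[0,0,0],"travel":[0,0,-0.054],"hand":0}]'
python3 - <<'E'
from h import *
st();look('scene','s8',[('yellow',.047)])
E
```

```text
time_s: 32.8
tcp_pos: [0.465, -0.0993, 0.1146]
tcp_rot: [0.001, 0.01, 1.0, -0.0]
ft_force: [1.3, 0.1, -2.5]
grip_width: 0.0497
grip_force: 30.0
time_s: 33.47
tcp_pos: [0.4568, -0.2382, 0.1132]
tcp_rot: [-0.0, -0.021, 1.0, 0.001]
ft_force: [0.2, 1.0, -2.2]
grip_width: 0.0497
grip_force: 30.0
time_s: 34.13
tcp_pos: [0.4573, -0.2393, 0.0596]
tcp_rot: [0.0, -0.021, 1.0, -0.0]
ft_force: [-0.6, 0.3, -2.1]
grip_width: 0.0496
grip_force: 30.0
t 34.13 tcp [ 457.3 -239.3   59.6] yaw_y 92.42 w 49.6 gf 30.0 F [-0.6  0.3 -2.1]
scene yellow 0.047 [232. 226.] [ 473.2 -238.7   55.9   70.     2.7]
scene yellow 0.047 [ 11. 215.] [ 362.8 -668.3   48.7  148.7  -80.3]
```

Lowering the last 3.5 mm, releasing and rising.

```bash

python3 -m inch '[{"turn":[0,0,0],"travel":[0,0,-0.001],"hand":0},{"turn":[0,0,0],"travel":[0,0,-0.002],"hand":0},{"turn":[0,0,0],"travel":[0,0,-0.003],"hand":0},{"turn":[0,0,0],"travel":[0,0,-0.0036],"hand":0},{"turn":[0,0,0],"travel":[0,0,-0.0036],"hand":0},{"turn":[0,0,0],"travel":[0,0,-0.0036],"hand":0},{"turn":[0,0,0],"travel":[0,0,-0.0036],"hand":0},{"turn":[0,0,0],"travel":[0,0,-0.0036],"hand":0}]'
python3 -m inch '[{"turn":[0,0,0],"travel":[0,0,-0.0003],"hand":0.2},{"turn":[0,0,0],"travel":[0,0,-0.0003],"hand":0.4},{"turn":[0,0,0],"travel":[0,0,-0.0003],"hand":0.7},{"turn":[0,0,0],"travel":[0,0,-0.0003],"hand":0.7},{"turn":[0,0,0],"travel":[0,0,-0.0003],"hand":0.7},{"turn":[0,0,0],"travel":[0,0,0.01],"hand":0.7},{"turn":[0,0,0],"travel":[0,0,0.035],"hand":0.7},{"turn":[0,0,0],"travel":[0,0,0.06],"hand":0.7}]'
python3 -m inch '[{"turn":[0,0,0],"travel":[0.01,0.01,0.04],"hand":0.7},{"turn":[0,0,0],"travel":[0.02,0.03,0.07],"hand":0.7},{"turn":[0,0,0],"travel":[0.03,0.06,0.09],"hand":0.7},{"turn":[0,0,0],"travel":[0.03,0.09,0.09],"hand":0.7},{"turn":[0,0,0],"travel":[0.03,0.11,0.09],"hand":0.7},{"turn":[0,0,0],"travel":[0.03,0.12,0.09],"hand":0.7},{"turn":[0,0,0],"travel":[0.03,0.12,0.09],"hand":0.7},{"turn":[0,0,0],"travel":[0.03,0.12,0.09],"hand":0.7}]'
python3 - <<'E'
from h import *
st();m,p=look('scene','s9',[]);mt,q=look('top','t9',[]);mw,w=look('wrist','w9',[('yellow',.047)])
a=cv2.resize(p[170:350,170:310],None,fx=2.7,fy=2.7,interpolation=2);b=cv2.resize(q[170:350,350:490],None,fx=2.7,fy=2.7,interpolation=2)
cv2.imwrite('pics/c9.png',np.hstack([a,b])[:,:,::-1])
E
```

```text
time_s: 34.85
tcp_pos: [0.4572, -0.2395, 0.0561]
tcp_rot: [0.0, -0.021, 1.0, -0.0]
ft_force: [-0.4, 0.3, 1.8]
grip_width: 0.0498
grip_force: 30.0
time_s: 35.52
tcp_pos: [0.4563, -0.2387, 0.1163]
tcp_rot: [-0.001, -0.021, 1.0, 0.001]
ft_force: [1.1, -1.2, -0.1]
grip_width: 0.0749
grip_force: 0.0
time_s: 36.18
tcp_pos: [0.4871, -0.1196, 0.2061]
tcp_rot: [0.0, -0.021, 1.0, -0.0]
ft_force: [-0.2, 1.1, 0.6]
grip_width: 0.0749
grip_force: 0.0
t 36.18 tcp [ 487.1 -119.6  206.1] yaw_y 92.46 w 74.9 gf 0.0 F [-0.2  1.1  0.6]
wrist yellow 0.047 [177. 175.] [ 457.7 -240.4   71.7   90.2  -87.5]
```

View pics/c9.png

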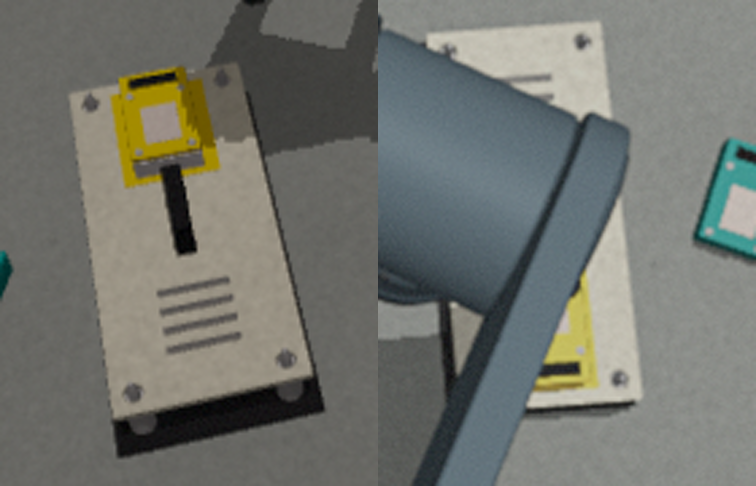

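The crop shows the yellow unit upright in the yellow field (163,123) and the tier flat on all four posts. One label check, then hand in.

```bash
python3 - <<'E'
from h import *
HSV['white']=[((0,0,110),(180,60,255))]
for n in('wrist','scene'):
    m,p=look(n,'f_'+n,[]);print(n);lid(m,p,.071)
print('field',457.4,-239.7)
E
```

```text
wrist
scene
label [154. 273.] [ 573.1 -384.2   24.3   32.1   68.6]
label [229. 215.] [ 467.8 -239.8   24.8   31.8  -88. ]
field 457.4 -239.7
```

```bash
python3 -c "
from plant import bot
print(bot.hand_in())"
```

```text
the job is handed in; nothing more can be done
None
```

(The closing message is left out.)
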